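# Put the mixed-up sample jars back into their own holders

## Task

The four sample jars were put back in the wrong holders: move them so that each jar stands upright and fully down in the holder of its own cap's colour, parking a jar in the empty black holder on the way. Never set a jar down on the bench or tip one over. Leave the little glass beaker where it is.

Things in the scene. Friction and masses are not known exactly. Their poses are not given: they have to be found in the camera images.
- jar_red: Loose upright amber-glass sample jar with a white paper band and a red screw cap; a plain cylinder 42 mm in diameter, 75 mm tall (the cap is the top 22 mm, equally wide), 0.08 to 0.17 kg. Origin: centre of its underside; z up along its axis. At the start it stands in a holder of a different colour.
- jar_yellow: Loose upright amber-glass sample jar with a white paper band and a yellow screw cap; a plain cylinder 42 mm in diameter, 75 mm tall (the cap is the top 22 mm, equally wide), 0.08 to 0.17 kg. Origin: centre of its underside; z up along its axis. At the start it stands in a holder of a different colour.
- jar_green: Loose upright amber-glass sample jar with a white paper band and a green screw cap; a plain cylinder 42 mm in diameter, 75 mm tall (the cap is the top 22 mm, equally wide), 0.08 to 0.17 kg. Origin: centre of its underside; z up along its axis. At the start it stands in a holder of a different colour.
- jar_blue: Loose upright amber-glass sample jar with a white paper band and a blue screw cap; a plain cylinder 42 mm in diameter, 75 mm tall (the cap is the top 22 mm, equally wide), 0.08 to 0.17 kg. Origin: centre of its underside; z up along its axis. At the start it stands in a holder of a different colour.
- holder_red: Fixed round red jar holder, 84 mm outside diameter, 22 mm high, with a central round well 56 mm in diameter and 10 mm deep, whose dark floor is 12 mm above the bench. Origin: centre of its underside at bench height (z = 0); z up. A seated jar's underside is 12 mm above this origin.
- holder_yellow: Fixed round yellow jar holder, 84 mm outside diameter, 22 mm high, with a central round well 56 mm in diameter and 10 mm deep, whose dark floor is 12 mm above the bench. Origin: centre of its underside at bench height (z = 0); z up. A seated jar's underside is 12 mm above this origin.
- holder_green: Fixed round green jar holder, 84 mm outside diameter, 22 mm high, with a central round well 56 mm in diameter and 10 mm deep, whose dark floor is 12 mm above the bench. Origin: centre of its underside at bench height (z = 0); z up. A seated jar's underside is 12 mm above this origin.
- holder_blue: Fixed round blue jar holder, 84 mm outside diameter, 22 mm high, with a central round well 56 mm in diameter and 10 mm deep, whose dark floor is 12 mm above the bench. Origin: centre of its underside at bench height (z = 0); z up. A seated jar's underside is 12 mm above this origin.
- holder_spare: Fixed round black jar holder, the spare one, same shape as the coloured ones (84 mm across, 22 mm high, well 56 mm across, floor 12 mm above the bench). Empty at the start. Origin: centre of its underside; z up.
- beaker: Small loose empty clear glass beaker among the holders, 56 mm in diameter at the rim, 60 mm tall, 0.07 kg; a bystander. Origin: centre of its underside; z up.

How it is judged:
By the outcome, as a careful person would: the job done as asked, in the order asked, and still so for the second after the job is handed in, with the robot touching nothing.
It also fails if it takes over 123 s, if anything falls off the work surface, if the arm or the gripper's body presses on something with over 40 N, if the wrist force passes 120 N, or if a joint passes its speed limit or range.

## Robot

A 6-joint arm with a two-finger parallel gripper is mounted at the origin on the work surface. World frame = base frame: x ahead of the robot, y to its left, z up, the work surface at z = 0. Lengths are in m, angles in rad, forces in N, time in s.
With the tool pointing down it reaches from about 0.35 to 0.775 m from the base axis. Payload 7.3 kg.
Tool frame: the origin (TCP) lies on the centre line of the jaws, within the pads' length; the fingertips stand robot.nose_length ahead of it and the grasp point (between the pads) is the TCP (robot.nose_length is the distance from the TCP to the fingertips, in m); z points along the fingers, y is the direction in which the jaws open and shut (so a half turn about z gives the same grasp; the last joint's range is limited). The gripper opens to 92 mm and grips with 3 to 60 N. Pads are 19 mm wide; open, the fingers measure 130 mm over their backs; the gripper's body (75 mm by 190 mm) begins 47 mm behind the grasp point.
Start: joints at [-1.267, 0.342, 1.524, -0, 1.275, -0.146], TCP at [0.228, -0.473, 0.246] pointing down, gripper open.
Joint ranges: [-2.53, 2.53], [-0.77, 2.02], [0.04, 2.7], [-1, 4.14], [0.28, 2.66], [-3.11, 3.11]. Speed limits (rad/s): [2.57, 2.57, 3.14, 3.14, 3.14, 3.14].

## Interface

Orientations are given as [roll, pitch, yaw] about the fixed x, y, z axes, in that order (R = Rz(yaw) Ry(pitch) Rx(roll)).
In Python, from cell import robot, read_camera gives the robot as it stands.
- The arm moves only by the shell command python3 -m crank 'ROWS' [FORCE]. ROWS is JSON, a list of rows, each a list of 7 numbers: the shift along the tool's x, y, z in cm, then the turn, a rotation vector about the tool's x, y, z in degrees, then the opening, from 0 (shut) to 1 (fully open). In form: [[tx, ty, tz, wx, wy, wz, jaw], ...]. A call has 1 to 5 rows; each row is the pose to reach, as a shift and turn from the pose commanded when the call began, along the tool's axes at that moment; what a row does not reach only later rows make up. A row lasts 1/8 s, in which the tool goes at most 62.5 mm and 10.7 degrees, less where a joint would pass 70% of its speed; a pose out of reach is approached as far as the arm can. A call with a gripper value outside its range is refused whole. The fingers move at their own pace and stop on an object; FORCE is the grip in N (left out, the last holds). Time passes only in rows, so rows that repeat a pose let the fingers close. It gives the time, the measured TCP pose, the force and the opening at its end, in the units of the state.
- robot.observe(): the state, without advancing time (a new reading comes with each control period).
- read_camera(name): name is "side" or "top"; returns a dict with "frame" (480x640x3 uint8, red, green, blue), "intrinsics" (3x3 intrinsics, pixels), "distortion" ([k1, k2, p1, p2, k3] as OpenCV has them; the pictures are not rectified), "R" (3x3) and "t" (3): a world point X has camera coordinates R X + t. Camera axes: x right, y down, z forward; pixel columns grow to the right and rows downward; lengths in m; the calibration is good to about 2 mm. A picture is of the moment at which its call begins. There is no depth.
- robot.hand_in(): hands the job in, once; it reports no verdict.
The state is a dict: "time": time; "qpos": joint angles; "qvel": joint speeds; "joint_efforts": joint torques, N m; "tool_pos": TCP position; "tool_rot": TCP orientation; "contact_force": force on the tool from outside, world axes, zero at the start; "torque": the same for the moment, N m; "opening": finger opening in m.
Only numpy, scipy, OpenCV 4.12 (cv2) and the standard library are available. Lean on these libraries where they do the work, as an engineer would, in place of code of your own. Each camera call takes 0.05 s, during which the arm holds its last target.

## Working session

There is one attempt and no reset: what is moved stays moved. The work goes in short steps, Python scripts to look and compute and a shell command to move; the robot and the scene stay as the last step left them, time stands still between calls to the robot, and variables do not carry over. Pictures are saved under pics/ and viewed, and the job is handed in when it is done.

```bash
ls; mkdir -p pics; python3 - <<'E'
from cell import robot, read_camera
import cv2
print(robot.nose_length, robot.observe())
for n in("top","side"):
    c=read_camera(n); cv2.imwrite(f"pics/{n}0.png",c["frame"][:,:,::-1]); print(n,c["intrinsics"],c["distortion"],c["R"],c["t"])
E
```

```text
pics
0.019 {'time': 0.0, 'qpos': array([-1.26701724e+00,  3.42726135e-01,  1.52504461e+00, -7.34566058e-06,
        1.27538312e+00, -1.46015168e-01]), 'qvel': array([-0.00136447, -0.00021829,  0.00052033,  0.00069672,  0.00092031,
        0.0006408 ]), 'joint_efforts': array([-2.78480002e-03, -4.31240165e+01, -2.44228703e+01,  7.15701445e-02,
        5.59077621e-02, -1.13612714e-04]), 'tool_pos': array([ 0.22815373, -0.47240358,  0.24503354]), 'tool_rot': array([-3.14004703e+00, -2.20202782e-04,  4.49796231e-01]), 'contact_force': array([ 0.24765902, -0.12926544, -0.61894013]), 'torque': array([-0.03250313, -0.02106073, -0.00546247]), 'opening': 0.09193233281345663}
top [[457.66219771   0.         314.19151188]
 [  0.         457.66219771 236.29654581]
 [  0.           0.           1.        ]] [-0.02462436  0.          0.          0.          0.        ] [[-0.01680616 -0.99979299 -0.01146882]
 [-0.98484622  0.01853297 -0.17243682]
 [ 0.17261368  0.00839702 -0.98495381]] [0.00187733 0.52089281 0.79841957]
side [[535.04999467   0.         316.90183668]
 [  0.         535.04999467 245.33274429]
 [  0.           0.           1.        ]] [0.00491671 0.         0.         0.         0.        ] [[-0.87849317 -0.47770651  0.00679991]
 [-0.32703985  0.5909226  -0.73746553]
 [ 0.34827387 -0.65008228 -0.67535054]] [0.47181366 0.2160635  0.64478879]
```

View pics/top0.png

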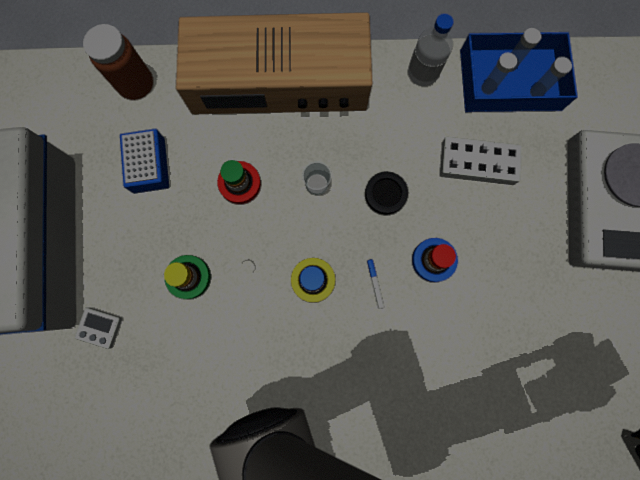

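View pics/side0.png

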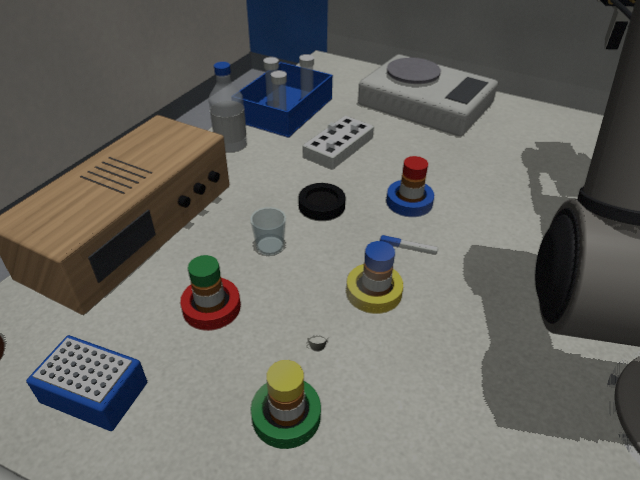

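```bash
cat > h.py <<'E'
import numpy as np, cv2
from cell import robot, read_camera
from scipy.optimize import least_squares
def rays(c,uv,z):
    n=cv2.undistortPoints(np.float64(uv).reshape(-1,1,2),c["intrinsics"],np.array(c["distortion"])).reshape(-1,2)
    d=np.c_[n,np.ones(len(n))]@c["R"]; C=-c["R"].T@c["t"]
    s=(z-C[2])/d[:,2]; return C+s[:,None]*d, C
HUE={"red":[(0,6),(174,180)],"yellow":[(22,34)],"green":[(50,85)],"blue":[(100,125)]}
def blobs(c,col):
    h=cv2.cvtColor(c["frame"],cv2.COLOR_RGB2HSV)
    m=np.zeros(h.shape[:2],np.uint8)
    for a,b in HUE[col]: m|=cv2.inRange(h,(a,130,50),(b,255,255))
    return [k for k in cv2.findContours(m,cv2.RETR_EXTERNAL,cv2.CHAIN_APPROX_NONE)[0] if cv2.contourArea(k)>120]
def fit(c,k,z,r):
    # circle of known radius on plane z; only hull points on side away from camera
    k=cv2.convexHull(k).reshape(-1,2)
    P,C=rays(c,k,z); P=P[:,:2]; ctr=P.mean(0)
    u=(ctr-C[:2]); u/=np.linalg.norm(u)
    for _ in range(4):
        Q=P[(P-ctr)@u>-0.1*r]
        s=least_squares(lambda x:np.hypot(*(Q-x).T)-r-0.0005,ctr,loss="soft_l1",f_scale=.001); ctr=s.x
    return ctr, np.sqrt(np.mean((np.hypot(*(Q-ctr).T)-r)**2))
def measure(c):
    for col in HUE:
        for k in blobs(c,col):
            u,v,w,hh=cv2.boundingRect(k)
            a,ra=fit(c,k,.022,.042); b,rb=fit(c,k,.087,.021)
            print(col,(u,v,w,hh),"holder",a.round(4),round(ra*1e3,1),"cap",b.round(4),round(rb*1e3,1))
E
python3 - <<'E'
from h import *
for n in("top","side"):
    c=read_camera(n); print(n,(-c["R"].T@c["t"]).round(3)); measure(c)
    h=cv2.cvtColor(c["frame"],cv2.COLOR_RGB2GRAY)
    for k in cv2.findContours(cv2.inRange(h,0,38),cv2.RETR_EXTERNAL,cv2.CHAIN_APPROX_NONE)[0]:
        x=cv2.boundingRect(k)
        if 300<cv2.contourArea(k)<3000: print("black",x,fit(c,k,.022,.042))
E
```

```text
top [ 0.375 -0.014  0.876]
red (432, 245, 24, 23) holder [ 0.454  -0.2316] 14.8 cap [ 0.4748 -0.2295] 0.7
red (217, 161, 43, 41) holder [0.6348 0.1372] 0.8 cap [0.6386 0.1419] 3.9
yellow (164, 263, 24, 24) holder [0.4607 0.2272] 16.6 cap [0.4513 0.2325] 0.5
yellow (291, 258, 44, 44) holder [ 0.4414 -0.003 ] 0.7 cap [ 0.4572 -0.0012] 6.3
green (166, 255, 43, 44) holder [0.4524 0.2313] 1.1 cap [0.4531 0.2371] 5.7
green (221, 160, 22, 22) holder [0.6317 0.1532] 17.0 cap [0.6347 0.139 ] 0.8
blue (300, 266, 24, 25) holder [ 0.4349 -0.0338] 15.1 cap [ 0.4403 -0.0021] 0.5
blue (413, 238, 45, 44) holder [ 0.4764 -0.2317] 0.9 cap [ 0.4745 -0.2356] 6.6
blue (120, 129, 42, 59) holder [0.7137 0.3338] 5.0 cap [0.6981 0.3248] 2.5
blue (469, 32, 108, 68) holder [ 0.9098 -0.5069] 3.6 cap [ 0.8941 -0.4794] 0.5
blue (436, 14, 17, 15) holder [ 0.9385 -0.2945] 11.9 cap [ 0.9212 -0.2638] 3.7
black (622, 430, 18, 38) (array([ 0.11947546, -0.53203679]), np.float64(0.011373349618047831))
black (175, 262, 26, 30) (array([0.44490989, 0.19555069]), np.float64(0.015035417474125068))
black (421, 245, 28, 30) (ar
[... 2161 characters left out ...]
 0.14885449]), np.float64(0.00049999386005007))
black (88, 210, 68, 73) (array([0.8093709 , 0.05670119]), np.float64(0.008405778042441513))
black (299, 183, 46, 37) (array([ 0.60657462, -0.14388503]), np.float64(0.0010645919218436192))
black (243, 76, 89, 61) (array([ 0.80810705, -0.53600198]), np.float64(0.0004999982629868421))
black (241, 75, 26, 27) (array([ 0.97020941, -0.46245937]), np.float64(0.0009296104574517553))
black (278, 63, 23, 26) (array([ 0.92483939, -0.54566605]), np.float64(0.010583086908574246))
black (606, 21, 22, 28) (array([ 0.21668557, -1.28162074]), np.float64(0.00804773923880454))
black (577, 0, 63, 226) (array([ 0.17312145, -1.56197078]), np.float64(nan))
  return _methods._mean(a, axis=axis, dtype=dtype,
  ret = ret.dtype.type(ret / rcount)
```

```bash
python3 -m crank '[[32.7,-11.2,4.5,0,0,25.8,1],[32.7,-11.2,4.5,0,0,25.8,1],[32.7,-11.2,4.5,0,0,25.8,1],[32.7,-11.2,4.5,0,0,25.8,1],[32.7,-11.2,4.5,0,0,25.8,1]]' 20
```

```text
time: 0.82
tool_pos: [0.4421, -0.2612, 0.2066]
tool_rot: [3.141, -0.0, -0.001]
contact_force: [0.0, -1.6, -0.1]
opening: 0.0917
```

```bash
python3 -m crank '[[0,0,0,0,0,0,1]]'
```

```text
time: 0.95
tool_pos: [0.4429, -0.2593, 0.206]
tool_rot: [-3.14, 0.001, 0.006]
contact_force: [0.2, -0.4, -0.1]
opening: 0.0921
```

```bash
python3 -m crank '[[3.1,-2.9,0.6,0,0,0,1],[3.1,-2.9,3,0,0,0,1],[3.1,-2.9,3,0,0,0,1]]'
python3 - <<'E'
from h import *
for n in ("top","side"):
    c=read_camera(n); cv2.imwrite(f"pics/{n}1.png",c["frame"][:,:,::-1])
E
```

```text
time: 1.32
tool_pos: [0.4706, -0.2337, 0.1754]
tool_rot: [-3.14, 0.003, -0.001]
contact_force: [-0.5, -0.6, -0.0]
opening: 0.0916
```

View pics/side1.png

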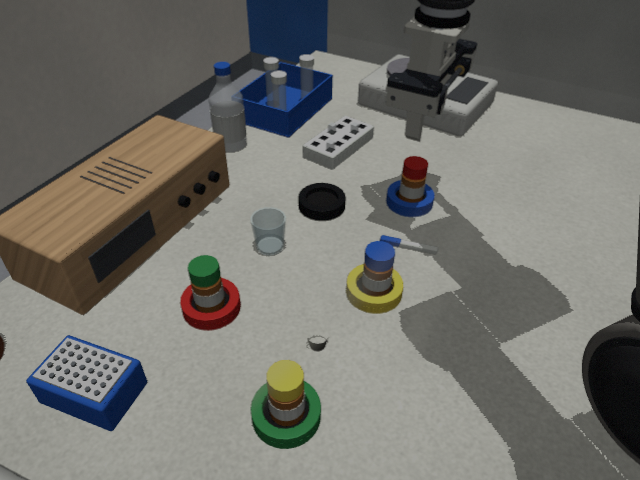

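View pics/top1.png

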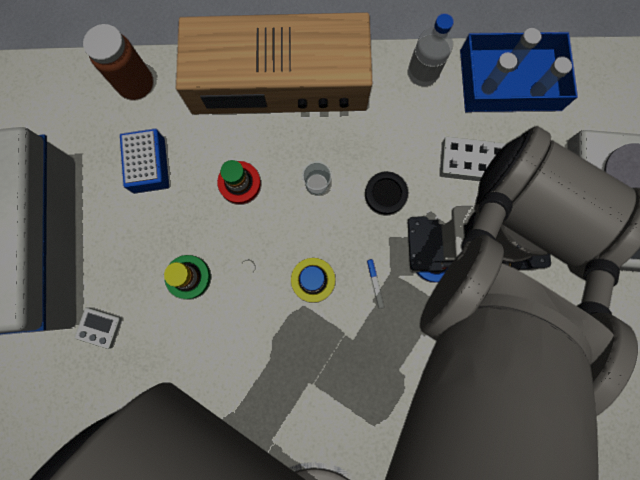

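```bash
python3 -m crank '[[0,0,2,0,0,0,1],[0,0,5,0,0,0,1],[0,0,5,0,0,0,1]]'
```

```text
time: 1.8
tool_pos: [0.4708, -0.234, 0.1262]
tool_rot: [-3.14, 0.002, -0.002]
contact_force: [-0.1, -0.5, 0.4]
opening: 0.092
```

```bash
python3 -m crank '[[0.3,-0.4,0.5,0,0,0,1],[0.3,-0.4,3,0,0,0,1],[0.3,-0.4,5.7,0,0,0,1],[0.3,-0.4,5.7,0,0,0,1],[0.3,-0.4,5.7,0,0,0,1]]'
python3 - <<'E'
from h import *
print(robot.observe()["tool_pos"])
for n in ("side",):
    c=read_camera(n); cv2.imwrite(f"pics/{n}2.png",cv2.resize(c["frame"][100:260,300:520,::-1],None,fx=3,fy=3))
E
```

```text
time: 2.42
tool_pos: [0.4758, -0.2302, 0.0713]
tool_rot: [3.14, -0.002, -0.0]
contact_force: [0.1, -0.1, 0.1]
opening: 0.0916
[ 0.47582469 -0.23023379  0.07128099]
```

View pics/side2.png

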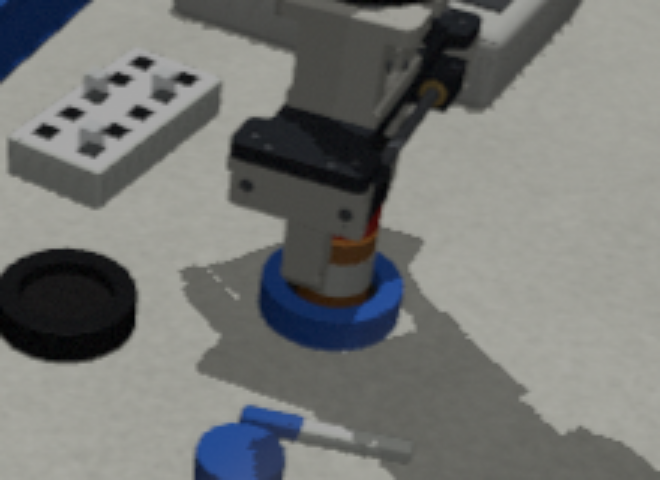

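```bash
python3 -m crank '[[0,0,0,0,0,0,0.4],[0,0,0,0,0,0,0.3],[0,0,0,0,0,0,0.3],[0,0,0,0,0,0,0.3],[0,0,0,0,0,0,0.3]]' 20
python3 -m crank '[[0,0,0,0,0,0,0.3],[0,0,0,0,0,0,0.3],[0,0,-0.5,0,0,0,0.3],[0,0,-1,0,0,0,0.3],[0,0,-2,0,0,0,0.3]]'
```

```text
time: 3.1
tool_pos: [0.475, -0.2299, 0.0698]
tool_rot: [3.141, -0.0, -0.0]
contact_force: [0.4, -0.3, 0.6]
opening: 0.0461
time: 3.72
tool_pos: [0.4747, -0.2296, 0.0901]
tool_rot: [-3.141, 0.001, -0.0]
contact_force: [-0.2, 0.1, -2.3]
opening: 0.0416
```

```bash
python3 -m crank '[[0,0,-4,0,0,0,0.3],[0,0,-8,0,0,0,0.3],[6.6,-4.2,-8,0,0,0,0.3],[13.2,-8.4,-8,0,0,0,0.3],[13.2,-8.4,-8,0,0,0,0.3]]'
python3 -m crank '[[0,0,0,0,0,0,0.3],[0,0,0,0,0,0,0.3],[0,0,0,0,0,0,0.3]]'
```

```text
time: 4.35
tool_pos: [0.609, -0.1437, 0.1705]
tool_rot: [3.142, -0.001, 0.001]
contact_force: [0.5, 0.7, -1.0]
opening: 0.0412
time: 4.72
tool_pos: [0.6062, -0.1466, 0.1701]
tool_rot: [3.141, 0.0, -0.002]
contact_force: [-0.7, 0.7, -1.2]
opening: 0.0417
```

```bash
python3 -m crank '[[0.1,-0.1,3,0,0,0,0.3],[0.1,-0.1,6,0,0,0,0.3],[0.1,-0.1,8.5,0,0,0,0.3],[0.1,-0.1,8.5,0,0,0,0.3],[0.1,-0.1,8.5,0,0,0,0.3]]'
python3 - <<'E'
from h import *
for n in ("side",):
    c=read_camera(n); cv2.imwrite(f"pics/{n}3.png",cv2.resize(c["frame"][90:250,220:440,::-1],None,fx=3,fy=3))
E
```

```text
time: 5.35
tool_pos: [0.6084, -0.1455, 0.0861]
tool_rot: [3.141, -0.002, -0.001]
contact_force: [0.2, 0.3, -1.6]
opening: 0.0413
```

View pics/side3.png

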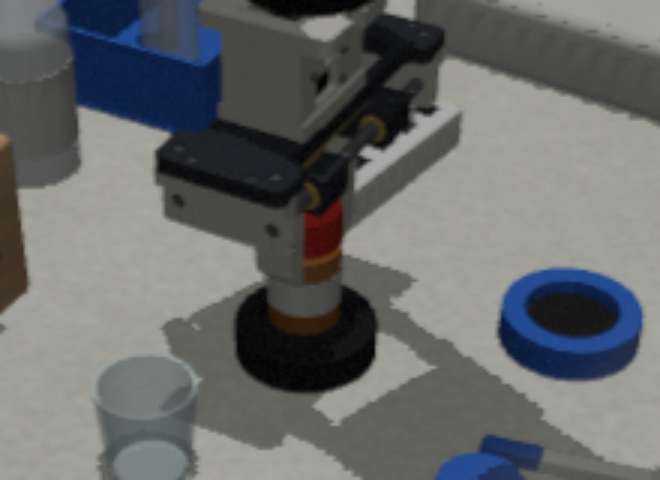

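```bash
python3 -m crank '[[0,0,0.8,0,0,0,0.3],[0,0,1.4,0,0,0,0.3],[0,0,1.6,0,0,0,0.3],[0,0,1.6,0,0,0,0.3],[0,0,1.6,0,0,0,0.3]]'
```

```text
time: 6.02
tool_pos: [0.6079, -0.1449, 0.0697]
tool_rot: [3.141, -0.0, -0.0]
contact_force: [-3.9, 1.0, 5.7]
opening: 0.0417
```

```bash
python3 -m crank '[[0,0,0,0,0,0,0.8],[0,0,0,0,0,0,0.8],[0,0,0,0,0,0,0.8],[0,0,0,0,0,0,0.8],[0,0,0,0,0,0,0.8]]'
python3 -m crank '[[0,0,-2,0,0,0,0.8],[0,0,-5,0,0,0,0.8],[0,0,-10,0,0,0,0.8],[0,0,-10,0,0,0,0.8]]'
```

```text
time: 6.65
tool_pos: [0.608, -0.1448, 0.0687]
tool_rot: [3.142, 0.0, -0.0]
contact_force: [0.1, 0.1, 0.1]
opening: 0.0734
time: 7.15
tool_pos: [0.6101, -0.1455, 0.1734]
tool_rot: [3.138, -0.008, -0.0]
contact_force: [0.9, -0.1, -0.6]
opening: 0.0736
```

```bash
python3 -m crank '[[-4.2,-3.6,0,0,0,0,0.8],[-8.4,-7.2,0,0,0,0,0.9],[-12.6,-10.8,0,0,0,0,1],[-16.8,-14.4,0,0,0,0,1],[-16.8,-14.4,0,0,0,0,1]]'
python3 -m crank '[[0,0,1,0,0,0,1],[0,0,3,0,0,0,1],[0,0,3,0,0,0,1]]'
python3 - <<'E'
from h import *
for n in ("side",):
    c=read_camera(n); measure(c); cv2.imwrite(f"pics/{n}4.png",c["frame"][...,::-1])
E
```

```text
time: 7.78
tool_pos: [0.4366, 0.0014, 0.1681]
tool_rot: [-3.141, 0.003, 0.002]
contact_force: [0.7, -0.8, -0.1]
opening: 0.0923
time: 8.15
tool_pos: [0.4398, -0.0013, 0.137]
tool_rot: [-3.141, 0.003, -0.002]
contact_force: [-0.6, 0.0, 0.1]
opening: 0.0916
red (181, 278, 59, 52) holder [0.6336 0.1411] 0.9 cap [0.6107 0.1656] 3.4
red (310, 160, 24, 24) holder [ 0.6456 -0.2043] 6.7 cap [ 0.6056 -0.1411] 1.0
yellow (270, 363, 34, 39) holder [0.4731 0.2204] 13.1 cap [0.45   0.2371] 0.7
yellow (356, 269, 47, 44) holder [ 0.4437 -0.0013] 0.6 cap [0.4116 0.0451] 0.8
yellow (347, 264, 17, 25) holder [ 0.4398 -0.0013] 5.0 cap [0.4363 0.0556] 4.9
green (252, 382, 69, 66) holder [0.4485 0.2382] 2.9 cap [0.424  0.2533] 0.7
green (188, 256, 31, 31) holder [0.6661 0.1113] 9.4 cap [0.6337 0.1425] 0.9
blue (27, 335, 120, 96) holder [0.7274 0.3182] 6.2 cap [0.6887 0.3287] 4.4
blue (375, 237, 26, 24) holder [ 0.4263 -0.0738] 12.0 cap [ 0.429  -0.0154] 2.3
blue (405, 182, 29, 34) holder [ 0.4755 -0.228 ] 7.7 cap [ 0.4402 -0.1582] 4.8
blue (240, 62, 92, 75) holder [ 0.9404 -0.5492] 0.7 cap [ 0.8659 -0.4446] 1.6
blue (214, 62, 17, 14) holder [ 1.0544 -0.4795] 6.3 cap [ 0.9823 -0.3784] 2.0
blue (247, 0, 80, 63) holder [ 1.3285 -0.9065] 0.5 cap [ 1.1927 -0.7521] 0.5
```

View pics/side4.png

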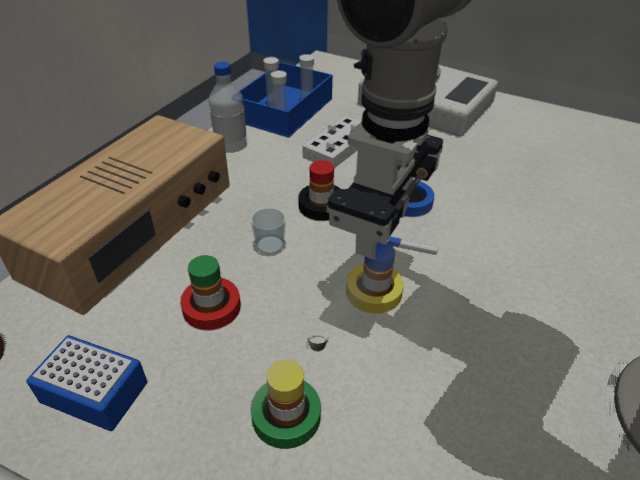

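```bash
python3 -m crank '[[0,0,3,0,0,0,1],[0,0,6.7,0,0,0,1],[0,0,6.7,0,0,0,1],[0,0,6.7,0,0,0,1],[0,0,6.7,0,0,0,0.5]]'
python3 -m crank '[[0,0,0,0,0,0,0.3],[0,0,0,0,0,0,0.3],[0,0,0,0,0,0,0.3],[0,0,0,0,0,0,0.3],[0,0,0,0,0,0,0.3]]'
python3 -m crank '[[0,0,0,0,0,0,0.3],[0,0,0,0,0,0,0.3]]'
```

```text
time: 8.82
tool_pos: [0.4412, -0.001, 0.0732]
tool_rot: [3.141, -0.003, -0.001]
contact_force: [0.8, -0.3, 0.6]
opening: 0.0856
time: 9.45
tool_pos: [0.4401, -0.0008, 0.0718]
tool_rot: [3.141, -0.0, -0.0]
contact_force: [0.6, -1.2, -0.2]
opening: 0.0416
time: 9.7
tool_pos: [0.4401, -0.0008, 0.0718]
tool_rot: [3.141, -0.0, -0.0]
contact_force: [-0.2, -0.9, -0.6]
opening: 0.0416
```

```bash
python3 -m crank '[[0,0,-2,0,0,0,0.3],[0,0,-6,0,0,0,0.3],[0,0,-10,0,0,0,0.3],[0.9,5.7,-10,0,0,0,0.3],[1.8,11.5,-10,0,0,0,0.3]]'
python3 -m crank '[[0.9,5.7,0,0,0,0,0.3],[1.7,11.5,0,0,0,0,0.3],[1.7,11.5,0,0,0,0,0.3],[1.7,11.5,0,0,0,0,0.3],[1.7,11.5,0,0,0,0,0.3]]'
```

```text
time: 10.32
tool_pos: [0.4583, -0.1164, 0.1723]
tool_rot: [3.141, -0.001, 0.002]
contact_force: [1.0, -0.9, -0.9]
opening: 0.0414
time: 10.95
tool_pos: [0.4747, -0.2293, 0.1717]
tool_rot: [-3.141, 0.001, 0.001]
contact_force: [0.9, 0.1, -1.8]
opening: 0.0413
```

```bash
python3 -m crank '[[0.1,0.1,3,0,0,0,0.3],[0.1,0.1,6,0,0,0,0.3],[0.1,0.1,8.2,0,0,0,0.3],[0.1,0.1,8.2,0,0,0,0.3],[0.1,0.1,8.2,0,0,0,0.3]]'
python3 - <<'E'
from h import *
for n in ("side",):
    c=read_camera(n); cv2.imwrite(f"pics/{n}5.png",cv2.resize(c["frame"][100:260,300:520,::-1],None,fx=3,fy=3))
E
```

```text
time: 11.58
tool_pos: [0.4765, -0.2314, 0.0908]
tool_rot: [3.141, -0.001, 0.001]
contact_force: [0.6, 0.2, -0.3]
opening: 0.0415
```

View pics/side5.png

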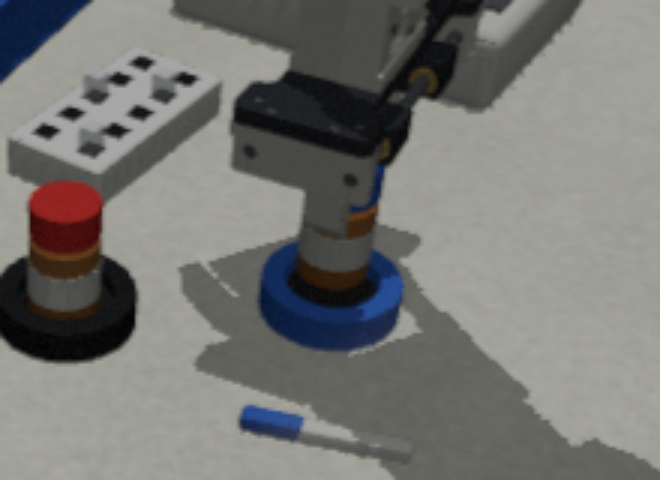

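```bash
python3 -m crank '[[0,0,1,0,0,0,0.3],[0,0,1.6,0,0,0,0.3],[0,0,2,0,0,0,0.3],[0,0,2,0,0,0,0.3],[0,0,2,0,0,0,0.3]]'
```

```text
time: 12.25
tool_pos: [0.4761, -0.2319, 0.071]
tool_rot: [3.141, -0.001, -0.001]
contact_force: [-2.3, 2.2, 11.5]
opening: 0.0415
```

```bash
python3 -m crank '[[0,0,0,0,0,0,0.8],[0,0,0,0,0,0,0.8],[0,0,0,0,0,0,0.8],[0,0,0,0,0,0,0.8],[0,0,0,0,0,0,0.8]]'
python3 -m crank '[[0,0,-3,0,0,0,0.8],[0,0,-6,0,0,0,0.8],[0,0,-10,0,0,0,0.8],[-0.4,-6,-10,0,0,0,0.9],[-0.8,-12,-10,0,0,0,1]]'
python3 -m crank '[[-0.3,-6,0,0,0,0,1],[-0.6,-12,0,0,0,0,1],[-0.9,-18,0,0,0,0,1],[-1.2,-24,0,0,0,0,1],[-1.5,-30,0,0,0,0,1]]'
python3 -m crank '[[-0.2,-4.5,0,0,0,0,1],[-0.2,-4.5,0,0,0,0,1],[-0.2,-4.5,2,0,0,0,1],[-0.2,-4.5,2,0,0,0,1]]'
```

```text
time: 12.88
tool_pos: [0.4759, -0.2317, 0.0697]
tool_rot: [3.142, 0.0, -0.001]
contact_force: [-0.5, -0.3, -0.4]
opening: 0.0736
time: 13.5
tool_pos: [0.4679, -0.1109, 0.1702]
tool_rot: [3.141, -0.001, -0.003]
contact_force: [-0.0, -0.3, 0.2]
opening: 0.0884
time: 14.12
tool_pos: [0.4529, 0.1902, 0.17]
tool_rot: [3.142, -0.001, -0.001]
contact_force: [1.1, -0.6, 0.1]
opening: 0.0919
time: 14.62
tool_pos: [0.4503, 0.2322, 0.1487]
tool_rot: [3.14, 0.003, -0.001]
contact_force: [-0.1, -0.7, -0.3]
opening: 0.0919
```

```bash
python3 -m crank '[[0,0,3,0,0,0,1],[0,0,6,0,0,0,1],[0,0,7.8,0,0,0,1],[0,0,7.8,0,0,0,1],[0,0,7.8,0,0,0,0.6]]'
python3 -m crank '[[0,0,0,0,0,0,0.3],[0,0,0,0,0,0,0.3],[0,0,0,0,0,0,0.3],[0,0,0,0,0,0,0.3],[0,0,0,0,0,0,0.3]]'
python3 -m crank '[[0,0,0,0,0,0,0.3],[0,0,0,0,0,0,0.3]]'
```

```text
time: 15.25
tool_pos: [0.452, 0.233, 0.0728]
tool_rot: [-3.141, -0.002, -0.001]
contact_force: [0.6, 0.1, -0.4]
opening: 0.0855
time: 15.88
tool_pos: [0.4511, 0.2333, 0.0718]
tool_rot: [3.142, -0.0, -0.0]
contact_force: [0.3, -0.6, 0.6]
opening: 0.0416
time: 16.12
tool_pos: [0.4512, 0.2333, 0.0718]
tool_rot: [3.142, -0.0, -0.0]
contact_force: [-0.1, -0.5, 0.5]
opening: 0.0412
```

```bash
python3 -m crank '[[0,0,-2,0,0,0,0.3],[0,0,-6,0,0,0,0.3],[0,0,-10,0,0,0,0.3],[-0.2,5.7,-10,0,0,0,0.3],[-0.4,11.5,-10,0,0,0,0.3]]'
python3 -m crank '[[-0.2,6,0,0,0,0,0.3],[-0.5,12,0,0,0,0,0.3],[-0.5,12,0,0,0,0,0.3],[-0.5,12,0,0,0,0,0.3],[-0.5,12,0,0,0,0,0.3]]'
```

```text
time: 16.75
tool_pos: [0.4469, 0.1174, 0.172]
tool_rot: [3.141, -0.001, 0.002]
contact_force: [0.6, -1.3, -0.9]
opening: 0.0415
time: 17.38
tool_pos: [0.4419, -0.0006, 0.1717]
tool_rot: [-3.141, 0.0, 0.001]
contact_force: [-0.1, 0.2, -2.0]
opening: 0.0416
```

```bash
python3 -m crank '[[0,0.1,3,0,0,0,0.3],[0,0.1,6,0,0,0,0.3],[0,0.1,8.2,0,0,0,0.3],[0,0.1,8.2,0,0,0,0.3],[0,0.1,8.2,0,0,0,0.3]]'
python3 - <<'E'
from h import *
for n in ("side",):
    c=read_camera(n); cv2.imwrite(f"pics/{n}6.png",cv2.resize(c["frame"][170:350,260:480,::-1],None,fx=3,fy=3))
E
```

```text
time: 18.0
tool_pos: [0.4426, -0.0021, 0.0905]
tool_rot: [3.141, -0.001, 0.001]
contact_force: [0.0, 0.4, -0.9]
opening: 0.0418
```

View pics/side6.png

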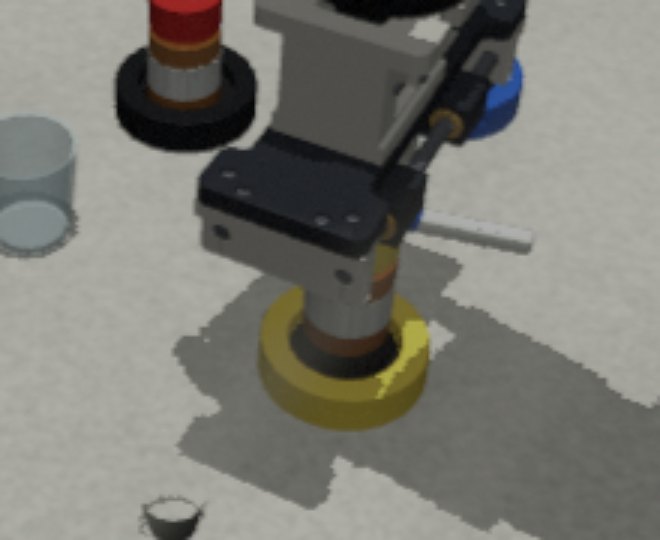

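```bash
python3 -m crank '[[0,0,1,0,0,0,0.3],[0,0,1.6,0,0,0,0.3],[0,0,2,0,0,0,0.3],[0,0,2,0,0,0,0.3],[0,0,2,0,0,0,0.3]]'
python3 -m crank '[[0,0,0,0,0,0,0.8],[0,0,0,0,0,0,0.8],[0,0,0,0,0,0,0.8],[0,0,0,0,0,0,0.8],[0,0,0,0,0,0,0.8]]'
```

```text
time: 18.68
tool_pos: [0.4424, -0.0029, 0.0705]
tool_rot: [3.141, -0.001, -0.001]
contact_force: [-2.5, 0.2, 9.2]
opening: 0.0416
time: 19.3
tool_pos: [0.442, -0.0027, 0.0697]
tool_rot: [3.142, 0.0, -0.0]
contact_force: [0.9, -0.7, 0.1]
opening: 0.0733
```

```bash
python3 -m crank '[[0,0,-3,0,0,0,0.8],[0,0,-6,0,0,0,0.8],[0,0,-10,0,0,0,0.8],[4.8,-3.6,-10,0,0,0,0.9],[9.6,-7.1,-10,0,0,0,1]]'
python3 -m crank '[[4.8,-3.6,0,0,0,0,1],[9.6,-7.2,0,0,0,0,1],[9.6,-7.2,0,0,0,0,1],[9.6,-7.2,1,0,0,0,1],[9.6,-7.2,2,0,0,0,1]]'
python3 -m crank '[[0,0,0,0,0,0,1],[0,0,0,0,0,0,1]]'
```

```text
time: 19.92
tool_pos: [0.5396, 0.0688, 0.171]
tool_rot: [3.141, -0.002, -0.002]
contact_force: [0.2, -0.3, 0.0]
opening: 0.0881
time: 20.55
tool_pos: [0.6331, 0.1393, 0.1492]
tool_rot: [3.141, 0.001, -0.001]
contact_force: [0.4, 0.3, 0.5]
opening: 0.0921
time: 20.8
tool_pos: [0.634, 0.1397, 0.1503]
tool_rot: [3.142, -0.001, -0.001]
contact_force: [0.5, 0.5, 0.8]
opening: 0.0916
```

```bash
python3 -m crank '[[0,0,3,0,0,0,1],[0,0,6,0,0,0,1],[0,0,7.9,0,0,0,1],[0,0,7.9,0,0,0,1],[0,0,7.9,0,0,0,0.6]]'
python3 -m crank '[[0,0,0,0,0,0,0.3],[0,0,0,0,0,0,0.3],[0,0,0,0,0,0,0.3],[0,0,0,0,0,0,0.3],[0,0,0,0,0,0,0.3]]'
python3 -m crank '[[0,0,0,0,0,0,0.3],[0,0,0,0,0,0,0.3]]'
```

```text
time: 21.42
tool_pos: [0.6349, 0.1402, 0.072]
tool_rot: [-3.141, -0.002, -0.001]
contact_force: [-0.2, -0.3, 0.6]
opening: 0.0863
time: 22.05
tool_pos: [0.6342, 0.1401, 0.0709]
tool_rot: [3.141, -0.0, -0.001]
contact_force: [-0.3, -0.1, 0.5]
opening: 0.0415
time: 22.3
tool_pos: [0.6341, 0.1401, 0.0708]
tool_rot: [3.141, -0.0, -0.0]
contact_force: [-0.8, -0.6, 0.9]
opening: 0.0413
```

```bash
python3 -m crank '[[0,0,-2,0,0,0,0.3],[0,0,-6,0,0,0,0.3],[0,0,-10,0,0,0,0.3],[-5,-2.5,-10,0,0,0,0.3],[-10,-5,-10,0,0,0,0.3]]'
python3 -m crank '[[-4.1,-2.1,0,0,0,0,0.3],[-8.2,-4.2,0,0,0,0,0.3],[-8.2,-4.2,0,0,0,0,0.3],[-8.2,-4.2,0,0,0,0,0.3],[-8.2,-4.2,0,0,0,0,0.3]]'
```

```text
time: 22.92
tool_pos: [0.5329, 0.1906, 0.1708]
tool_rot: [-3.141, -0.0, -0.002]
contact_force: [-0.6, 0.5, -1.3]
opening: 0.0419
time: 23.55
tool_pos: [0.4531, 0.2318, 0.1707]
tool_rot: [3.141, -0.0, -0.001]
contact_force: [-0.8, -0.5, -1.9]
opening: 0.0411
```

```bash
python3 -m crank '[[-0.1,0,3,0,0,0,0.3],[-0.1,0,6,0,0,0,0.3],[-0.1,0,8.1,0,0,0,0.3],[-0.1,0,8.1,0,0,0,0.3],[-0.1,0,8.1,0,0,0,0.3]]'
python3 - <<'E'
from h import *
for n in ("side",):
    c=read_camera(n); cv2.imwrite(f"pics/{n}7.png",cv2.resize(c["frame"][290:470,180:400,::-1],None,fx=3,fy=3))
E
```

```text
time: 24.18
tool_pos: [0.4521, 0.2321, 0.0904]
tool_rot: [-3.141, -0.001, -0.001]
contact_force: [-0.2, -0.1, -1.7]
opening: 0.0414
```

View pics/side7.png

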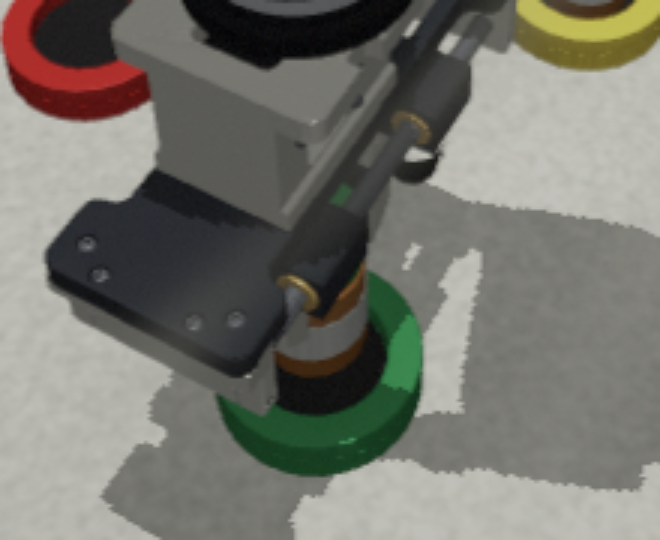

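```bash
python3 -m crank '[[0,0,1,0,0,0,0.3],[0,0,1.6,0,0,0,0.3],[0,0,2,0,0,0,0.3],[0,0,2,0,0,0,0.3],[0,0,2,0,0,0,0.3]]'
python3 -m crank '[[0,0,0,0,0,0,0.8],[0,0,0,0,0,0,0.8],[0,0,0,0,0,0,0.8],[0,0,0,0,0,0,0.8],[0,0,0,0,0,0,0.8]]'
```

```text
time: 24.85
tool_pos: [0.4512, 0.2321, 0.0703]
tool_rot: [3.141, -0.0, -0.0]
contact_force: [-1.9, -1.6, 5.0]
opening: 0.0416
time: 25.48
tool_pos: [0.4512, 0.2323, 0.0697]
tool_rot: [3.141, 0.0, -0.0]
contact_force: [-1.5, -0.1, 1.2]
opening: 0.0733
```

```bash
python3 -m crank '[[0,0,-3,0,0,0,0.8],[0,0,-6,0,0,0,0.8],[0,0,-10,0,0,0,0.8],[2,5,-10,0,0,0,0.9],[4,10,-10,0,0,0,1]]'
python3 -m crank '[[2.4,5.5,0,0,0,0,1],[4.8,11,0,0,0,0,1],[7.2,16.5,0,0,0,0,1],[9.6,22,0,0,0,0,1],[11.7,27.7,0,0,0,0,1]]'
python3 -m crank '[[0,0,0,0,0,0,1],[0,0,1,0,0,0,1],[0,0,2,0,0,0,1],[0,0,2,0,0,0,1]]'
```

```text
time: 26.1
tool_pos: [0.4916, 0.1316, 0.1705]
tool_rot: [-3.142, -0.002, 0.002]
contact_force: [-0.0, -0.7, -0.2]
opening: 0.0882
time: 26.72
tool_pos: [0.6086, -0.1466, 0.1698]
tool_rot: [-3.141, -0.0, -0.0]
contact_force: [1.0, 0.2, 0.3]
opening: 0.0918
time: 27.22
tool_pos: [0.6071, -0.1432, 0.1485]
tool_rot: [-3.141, 0.003, 0.001]
contact_force: [-0.7, -0.3, 0.0]
opening: 0.0914
```

```bash
python3 -m crank '[[0.1,0.1,3,0,0,0,1],[0.1,0.1,6,0,0,0,1],[0.1,0.1,7.8,0,0,0,1],[0.1,0.1,7.8,0,0,0,1],[0.1,0.1,7.8,0,0,0,0.6]]'
python3 -m crank '[[0,0,0,0,0,0,0.3],[0,0,0,0,0,0,0.3],[0,0,0,0,0,0,0.3],[0,0,0,0,0,0,0.3],[0,0,0,0,0,0,0.3]]'
python3 -m crank '[[0,0,0,0,0,0,0.3],[0,0,0,0,0,0,0.3]]'
```

```text
time: 27.85
tool_pos: [0.6097, -0.1459, 0.073]
tool_rot: [3.141, -0.002, -0.0]
contact_force: [0.9, -0.1, -0.0]
opening: 0.0862
time: 28.48
tool_pos: [0.609, -0.1458, 0.0719]
tool_rot: [3.142, -0.0, -0.001]
contact_force: [-0.6, 1.2, -0.4]
opening: 0.0415
time: 28.72
tool_pos: [0.609, -0.1458, 0.0719]
tool_rot: [3.142, -0.0, -0.0]
contact_force: [-0.7, 0.7, -0.1]
opening: 0.0413
```

```bash
python3 -m crank '[[0,0,-2,0,0,0,0.3],[0,0,-6,0,0,0,0.3],[0,0,-11,0,0,0,0.3],[0.4,-5,-11,0,0,0,0.3],[0.8,-10,-11,0,0,0,0.3]]'
python3 -m crank '[[0.5,-5,0,0,0,0,0.3],[1,-10,0,0,0,0,0.3],[1.4,-15,0,0,0,0,0.3],[1.7,-18.5,0,0,0,0,0.3],[1.7,-18.5,0,0,0,0,0.3]]'
python3 -m crank '[[0,0,0,0,0,0,0.3],[0,0,0,0,0,0,0.3]]'
```

```text
time: 29.35
tool_pos: [0.617, -0.0453, 0.1823]
tool_rot: [3.141, -0.001, -0.002]
contact_force: [-0.6, 0.3, -2.3]
opening: 0.0418
time: 29.98
tool_pos: [0.6336, 0.142, 0.1811]
tool_rot: [-3.141, 0.001, 0.003]
contact_force: [-0.1, -0.1, -1.8]
opening: 0.0418
time: 30.22
tool_pos: [0.6341, 0.1379, 0.1817]
tool_rot: [3.141, 0.0, -0.002]
contact_force: [-0.2, -0.7, -2.0]
opening: 0.0416
```

```bash
python3 -m crank '[[0,-0.1,3,0,0,0,0.3],[0,-0.1,6,0,0,0,0.3],[0,-0.1,9.1,0,0,0,0.3],[0,-0.1,9.1,0,0,0,0.3],[0,-0.1,9.1,0,0,0,0.3]]'
python3 - <<'E'
from h import *
for n in ("side",):
    c=read_camera(n); cv2.imwrite(f"pics/{n}8.png",cv2.resize(c["frame"][180:360,120:340,::-1],None,fx=3,fy=3))
E
```

```text
time: 30.85
tool_pos: [0.635, 0.1396, 0.0921]
tool_rot: [-3.142, -0.002, -0.001]
contact_force: [1.2, -0.9, -1.6]
opening: 0.0418
```

View pics/side8.png

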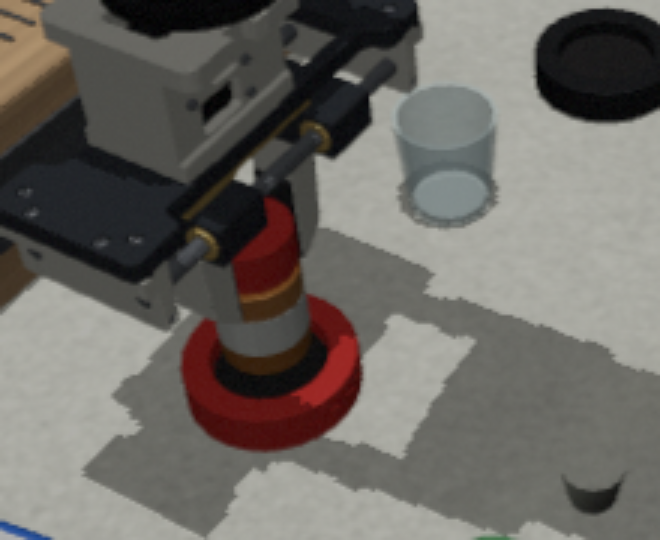

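```bash
python3 -m crank '[[0,0,1,0,0,0,0.3],[0,0,1.6,0,0,0,0.3],[0,0,2.1,0,0,0,0.3],[0,0,2.1,0,0,0,0.3],[0,0,2.1,0,0,0,0.3]]'
python3 -m crank '[[0,0,0,0,0,0,0.8],[0,0,0,0,0,0,0.8],[0,0,0,0,0,0,0.8],[0,0,0,0,0,0,0.8],[0,0,0,0,0,0,0.8]]'
python3 -m crank '[[0,0,-3,0,0,0,0.8],[0,0,-6,0,0,0,0.8],[0,0,-11,0,0,0,0.8],[-2,5,-11,0,0,0,0.8],[-4,10,-11,0,0,0,0.8]]'
python3 -m crank '[[-2,6,0,0,0,0,0.8],[-4,12,0,0,0,0,0.8],[-7,18,0,0,0,0,0.8],[-10,24,0,0,0,0,0.8],[-12,30,0,0,0,0,0.8]]'
python3 -m crank '[[-2,6,0,0,0,0,0.8],[-4,12,0,0,0,0,0.8],[-8,15,0,0,0,0,0.8],[-11,15,0,0,0,0,0.8],[-11,15,0,0,0,0,0.8]]'
python3 - <<'E'
from h import *
for n in("top","side"):
    c=read_camera(n); print(n); measure(c); cv2.imwrite(f"pics/{n}9.png",c["frame"][...,::-1])
E
```

```text
time: 31.52
tool_pos: [0.6344, 0.1404, 0.0714]
tool_rot: [-3.141, -0.002, -0.0]
contact_force: [-2.4, -0.2, 7.9]
opening: 0.0415
time: 32.15
tool_pos: [0.6341, 0.1401, 0.0696]
tool_rot: [3.141, 0.0, -0.001]
contact_force: [-0.3, -0.5, 0.7]
opening: 0.0736
time: 32.78
tool_pos: [0.5938, 0.0395, 0.1805]
tool_rot: [3.141, -0.002, 0.001]
contact_force: [1.2, -1.1, -0.7]
opening: 0.0737
time: 33.4
tool_pos: [0.4765, -0.2506, 0.1801]
tool_rot: [3.141, -0.0, -0.0]
contact_force: [0.8, -0.2, -0.3]
opening: 0.0733
time: 34.02
tool_pos: [0.3659, -0.3995, 0.1798]
tool_rot: [-3.141, 0.001, -0.003]
contact_force: [0.0, 0.3, 1.1]
opening: 0.0731
top
red (217, 161, 43, 41) holder [0.6366 0.1389] 1.8 cap [0.634  0.1381] 6.4
yellow (291, 258, 44, 44) holder [ 0.4414 -0.003 ] 0.7 cap [ 0.4572 -0.0011] 6.4
green (165, 255, 44, 44) holder [0.4524 0.2321] 1.2 cap [0.4527 0.2335] 5.3
blue (413, 238, 45, 44) holder [ 0.4762 -0.2319] 0.8 cap [ 0.4771 -0.2338] 5.7
blue (120, 129, 42, 59) holder [0.7137 0.3338] 5.0 cap [0.6981 0.3248] 2.5
blue (469, 32, 108, 68) holder [ 0.9098 -0.5069] 3.6 cap [ 0.8941 -0.47
[... 331 characters left out ...]
64, 241, 29, 24) holder [ 0.4621 -0.0413] 10.5 cap [0.4404 0.0013] 0.8
green (252, 381, 68, 61) holder [0.4466 0.238 ] 2.2 cap [0.4245 0.2529] 0.8
green (275, 367, 27, 32) holder [0.4283 0.206 ] 7.7 cap [0.4619 0.2174] nan
blue (27, 335, 120, 96) holder [0.729  0.3164] 5.9 cap [0.6911 0.3292] 0.8
blue (387, 181, 47, 35) holder [ 0.4749 -0.2291] 0.9 cap [ 0.459  -0.1724] 2.2
blue (402, 157, 25, 23) holder [ 0.4991 -0.2972] 11.1 cap [ 0.4737 -0.2263] 1.0
blue (240, 62, 92, 75) holder [ 0.9401 -0.5497] 0.6 cap [ 0.8696 -0.4782] nan
blue (214, 62, 16, 14) holder [ 1.0597 -0.4767] 6.9 cap [ 0.9841 -0.3784] 1.4
blue (247, 0, 80, 63) holder [ 1.3286 -0.9066] 0.5 cap [ 1.1927 -0.7521] 0.5
  return _methods._mean(a, axis=axis, dtype=dtype,
  ret = ret.dtype.type(ret / rcount)
```

View pics/side9.png

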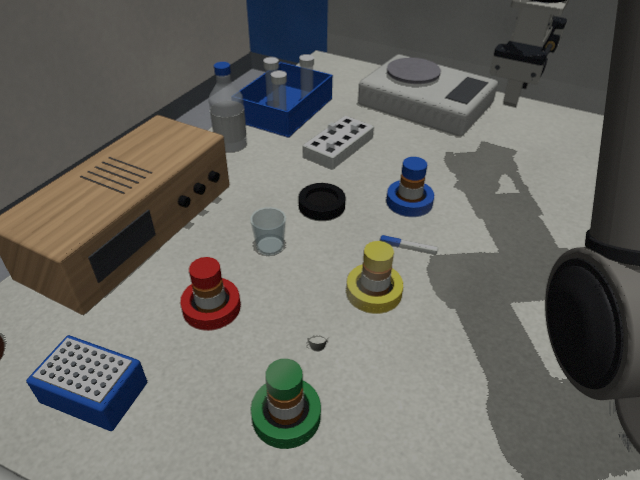

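View pics/top9.png

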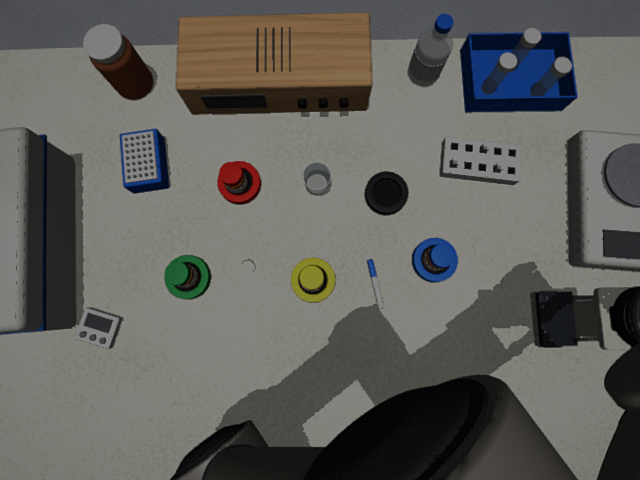

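All four jars stand in matching holders: in the top picture, red is at (232,173), green at (178,274), yellow at (313,278) and blue at (440,257). The black holder at (386,192) is empty, and the beaker at (317,179) has not moved.

```bash
python3 -c "
from cell import robot
print(robot.observe()['time']); print(robot.hand_in())"
```

```text
34.125
the job is handed in; nothing more can be done
None
```

All four jars now stand upright in the holders of their own cap colours. I handed the job in at 34.1 s of the 123 s allowed.

I parked the red jar in the black holder, then moved blue, yellow and green to their own holders, and finally red into the red holder. No jar touched the bench or tipped.

**Seating:** each jar met the well floor at the expected height, with about 5–12 N of upward contact. It stayed put when released.

**Final pictures:** both views show the four matches, the black holder empty and the beaker where it was at the start, with the gripper well clear.

**Disagreements:** the side camera put points about 2–4 mm further in +y than the top camera did. I went by the top view, which matched where the gripper met the jars. In the last top-view check, caps and holders of the same colour merged into one blob, so I could not fit the caps separately there. In the side view only the yellow and blue caps were fitted separately: each came within about 3 mm of its holder's centre. The red and green jars rest on the pictures and on where the gripper released them.

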